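Draw out the belt grinder's swarf tray

TASK

The swarf tray under the bench belt grinder is due for emptying, but a round tin stands in its way: slide the tin aside along the bench with the outside of the fingers, keeping it upright, until it is out of the tray's path. Then hook a fingertip behind the tray's raised front lip and draw the tray right out to its stop, with both offcuts still lying in it. Pinch and lift nothing, do not press on the outer face of the lip or let the tray run into the tin, leave the hammer, the scroll and the flap disc where they lie, and finish with the hand clear of everything.

Things in the scene. Friction and masses are not known exactly. Their poses are not given: they have to be found in the camera images.
- grinder: bench belt grinder on a blue pedestal 85 mm high, fixed. Origin on the bench under the middle of the tray slot's mouth (pedestal's front face). x points into the machine, so the tray comes out along -x; y across the tray; z up. Pedestal y from -90 to +220 mm. Only a work rest (x from -32 mm, y within 38 mm) and the belt hang over the mouth, 150 mm and more above the bench
- tray (a joint): how far the swarf tray is drawn out, m: 0 pushed home, 0.16 at its stop; it starts 0 to 0.03. It slides along the grinder's -x with about 2.5 N of drag and stays where it is left
- tray_lip (a point): middle of the top edge of the tray's front lip, on the inner side, 42 mm above the bench; axes as grinder, moves with the tray. Lip: upright strip 136 mm wide, 7 mm thick; its inner face is the plane x = 0 here. Behind it the open pan, 124 mm wide inside, is empty for at least 40 mm at first; its floor is 8 mm above the bench, side walls reach 34 mm
- tin_center (a point): centre, half-way up, of the loose round metal tin, 96 mm in diameter, 50 mm high, about 0.4 kg, standing on the bench before the tray. At its stop the tray's front face is at x = -295 mm in the grinder's frame and spans 68 mm either side of y = 0: the tin must be outside that
- offcut_a_center (a point): centre of the longer loose steel offcut in the tray, 16 x 44 x 16 mm
- offcut_b_center (a point): centre of the shorter loose steel offcut in the tray, 16 x 28 x 16 mm
- hammer: bystander: hammer lying on the bench beside the work, 280 mm long, along its x axis; origin under its middle
- scroll: bystander: forged C-scroll of 12 mm round bar lying on the bench, about 200 x 85 mm, long side along its x axis; origin at its middle
- disc: bystander: flap disc 114 mm in diameter and 14 mm thick lying flat on top of the grinder's pedestal, beside the belt, origin under its centre
Things that resemble listed ones, but are neither listed nor needed, are in the scene too. Several things look just like the part that bears tin_center: the one meant starts farthest to the robot's right.

How it is judged (in metres and radians):
On the way, in this order (a step that is already met when the one before it is completed fails the run):
1. the tin stands clear of the tray's path (value of joint tray below 0.08 m and (y of tin_center in the frame of grinder above 0.115 m or y of tin_center in the frame of grinder below -0.115 m or x of tin_center in the frame of grinder below -0.342 m)), for 0.2 s.
2. the tray is drawn out to its stop (value of joint tray above 0.152 m), for 0.2 s.
At the end, for the whole second after the job is handed in: the tray rests within 8 mm of its stop; the tin stands upright on the bench beside or beyond the tray's path; both offcuts lie in the tray; hammer, scroll and disc are within 30 mm of where they lay (value of joint tray above 0.152 m and velocity of joint tray between -0.01 and 0.01 m/s and (y of tin_center in the frame of grinder above 0.115 m or y of tin_center in the frame of grinder below -0.115 m or x of tin_center in the frame of grinder below -0.342 m) and height (world z) of tin_center between 0.02 and 0.03 m and angle between tin_center's own z axis and vertical below 0.1 rad and x of offcut_a_center in the frame of tray_lip between 0 and 0.34 m and y of offcut_a_center in the frame of tray_lip between -0.065 and 0.065 m and height (world z) of each of offcut_a_center, offcut_b_center below 0.04 m and x of offcut_b_center in the frame of tray_lip between 0 and 0.34 m and y of offcut_b_center in the frame of tray_lip between -0.065 and 0.065 m and distance of each of hammer, scroll, disc from where it was at the start of the episode below 0.03 m); the robot touches nothing.
It fails at once if the tin is lifted more than 12 mm or tipped by more than 20 degrees (height (world z) of tin_center above 0.037 m or angle between tin_center's own z axis and vertical above 0.35 rad).
It fails at once if the tray's front runs into the tin (over 1 N) (contact force between tray_c5 and tin above 1 N).
It fails at once if the lip is pinched: the fingers press its outer face with over 4 N (contact force between the fingers and tray_c5 above 4 N).
It fails at once if an offcut is lifted out of the tray (height (world z) of any of offcut_a_center, offcut_b_center above 0.05 m).
It fails at once if the hammer, scroll or disc is moved over 30 mm (distance of any of hammer, scroll, disc from where it was at the start of the episode above 0.03 m).
It also fails if it takes over 51 s, if anything falls off the work surface, if the arm or the gripper's body presses on something with over 40 N, if the wrist force passes 120 N, or if a joint passes its speed limit or range.

ROBOT

A 7-joint arm with a two-finger parallel gripper is mounted at the origin on the work surface. World frame = base frame: x ahead of the robot, y to its left, z up, the work surface at z = 0. Lengths are in mm, angles in rad, forces in N, time in s.
With the tool pointing down it reaches from about 425 to 1025 mm from the base axis. Payload 9.4 kg.
Tool frame: the origin (TCP) lies at the very end of the fingers, on their centre line; the grasp point (between the pads) lies 19 mm behind it (ctrl.pinch_z is the z of the grasp point in the tool frame, in mm); z points along the fingers, y is the line along which they close (so a half turn about z gives the same grasp; the last joint's range is limited). The gripper opens to 85 mm and grips with 20 to 120 N. Pads are 22 mm wide; open, the fingers measure 114 mm over their backs; the gripper's body (76 mm by 85 mm) begins 54 mm behind the grasp point. The pads swing forward as they close: fully open they stand 13 mm farther back than shut.
Start: joints at [-1.226, 0.599, -0.003, 1.599, 0.002, 0.943, -0.08], TCP at [296.823, 661.453, 200.575] pointing down, gripper open.
Joint ranges: [-2.57, 2.57], [-0.35, 1.97], [-1.29, 1.29], [0.11, 2.56], [-1.05, 4.19], [0.11, 1.86], [-2.63, 2.63]. Speed limits (rad/s): [2.22, 2.22, 3.01, 3.01, 3.14, 3.14, 3.14].

INTERFACE

Orientations are given as a rotation vector (axis times angle).
In Python, from bench import ctrl gives the robot as it stands. The module is installed in compiled form; this text tells all that it offers.
- The arm moves only by the tool move_arm, never from a script. Its argument "targets" is text: rows parted by semicolons, each of 5 numbers parted by spaces: the opening, from 0 (shut) to 1 (fully open), then the shift along the world's x, y, z in mm, then the turn about the world's z in degrees. A call has 1 to 8 rows; each row is the pose to reach, as a shift and turn from the pose commanded when the call began; what a row does not reach only later rows make up. A row lasts 1/12 s, in which the tool goes at most 41.7 mm and 7.16 degrees, less where a joint would pass 70% of its speed; a pose out of reach is approached as far as the arm can. A call with a gripper value outside its range is refused whole. The fingers move at their own pace and stop on an object; the grip force is fixed at half the most. Time passes only in rows, so rows that repeat a pose let the fingers close. It gives the time, the measured TCP pose, the force, the opening and the grip force at its end, in the units of the state.
- ctrl.get_obs(): the state, without advancing time (a new reading comes with each control period).
- ctrl.read_camera(name): name is "scene" or "top" or "wrist"; returns a dict with "frame" (384x512x3 uint8, blue, green, red), "depth" (384x512 float32, mm along the optical axis (not along the pixel's ray), 0 where there is no reading), "fov_y" (degrees; the focal length in pixels is half the picture's height over the tangent of half this angle, whatever the lens; pixels are square), "cx", "cy" (the principal point, pixels), "xyz" and "attitude" of the camera in the world. Camera axes: x right, y down, z forward; pixel columns grow to the right and rows downward; lengths in mm; the calibration is good to about 2 mm. The wrist camera is an equidistant fisheye: a pixel r from the principal point sees the ray r / f radians off the axis. A picture is of the moment at which its call begins.
- ctrl.hand_in(): hands the job in; it is judged then, once.
The state is a dict: "time_s": time; "joints": joint angles; "joint_velocities": joint speeds; "tau": joint torques, N m; "position": TCP position; "orientation": TCP orientation; "wrist_force": force on the tool from outside, world axes, zero at the start; "moment": the same for the moment, N m; "opening": finger opening in mm; "finger_force": force on a finger pad.
Only numpy, scipy, OpenCV 4.12 (cv2) and the standard library are available. Lean on these libraries where they do the work, as an engineer would, in place of code of your own. Each camera call takes 0.05 s, during which the arm holds its last target. There are 200 camera calls.

## Working session

There is one attempt and no reset: what is moved stays moved. The work goes in short steps, Python scripts to look and compute and a tool call to move; the robot and the scene stay as the last step left them, time stands still between calls to the robot, and variables do not carry over. Pictures are saved under pics/ and viewed, at most 10 in all, crops included, and the job is handed in when it is done.

Besides the shell and the picture viewer there is one more tool, called after "Call:" as name(argument=value, ...) on one line, values as JSON. move_arm: Moves the arm, as the interface text tells. Its arguments: {"type":"object","properties":{"targets":{"type":"string"}},"required":["targets"]}

```bash
mkdir -p pics
cat > h.py <<'E'
import numpy as np, cv2
from bench import ctrl
from scipy.spatial.transform import Rotation as R
def shot(n):
    d=ctrl.read_camera(n); np.savez(f'{n}.npz',**d); return d
def load(n):
    return dict(np.load(f'{n}.npz',allow_pickle=True))
def att(d):
    a=np.array(d['attitude'],float)
    return a if a.shape==(3,3) else R.from_rotvec(a).as_matrix()
def cloud(d):
    h,w=d['depth'].shape; f=h/2/np.tan(np.radians(float(d['fov_y']))/2)
    v,u=np.mgrid[0:h,0:w]; Z=d['depth']
    P=np.stack([(u-d['cx'])/f*Z,(v-d['cy'])/f*Z,Z],-1)
    return P@att(d).T+np.array(d['xyz'],float)
E
python3 - <<'E'
from h import *
a=shot('scene');b=shot('top')
for n,d in(('scene',a),('top',b)):
    cv2.imwrite(f'pics/{n}0.png',cv2.resize(d['frame'],(800,600))); print(n,d['fov_y'],d['cx'],d['cy'],d['xyz'],d['attitude'])
print(ctrl.get_obs())
E
```

```text
scene 51.860568205915826 251.9771742994098 187.02096220928917 [ 739.47770815 -349.34338029  863.09006019] [-2.51944877 -0.62077587  0.19780609]
top 45.477897079103386 250.03929654552854 183.0240983019655 [ 284.8589289    74.1494359  1278.14023384] [-2.13141584  2.11265734 -0.16386323]
{'time_s': 0.1, 'joints': array([-1.22566762,  0.60006875, -0.00252204,  1.60006326,  0.00182836,
        0.94291599, -0.07981154]), 'joint_velocities': array([ 0.00075383, -0.00202883,  0.00023838, -0.00062463,  0.00078044,
        0.00153024, -0.00035255]), 'tau': array([ 5.02617375e-03, -7.77992177e+01,  1.56957384e+00, -2.58626014e+01,
        1.26044441e-02,  5.49087083e-03,  4.03238019e-06]), 'position': array([296.67682124, 660.99489638, 199.78182258]), 'orientation': array([-6.57605779e-01, -3.07185550e+00,  2.27394848e-03]), 'wrist_force': array([-1.44788569, -0.25535436, -0.15532914]), 'moment': array([-0.06638177,  0.02073425,  0.08192835]), 'finger_force': 0.0, 'opening': 85.2319443804424}
```

View pics/scene0.png

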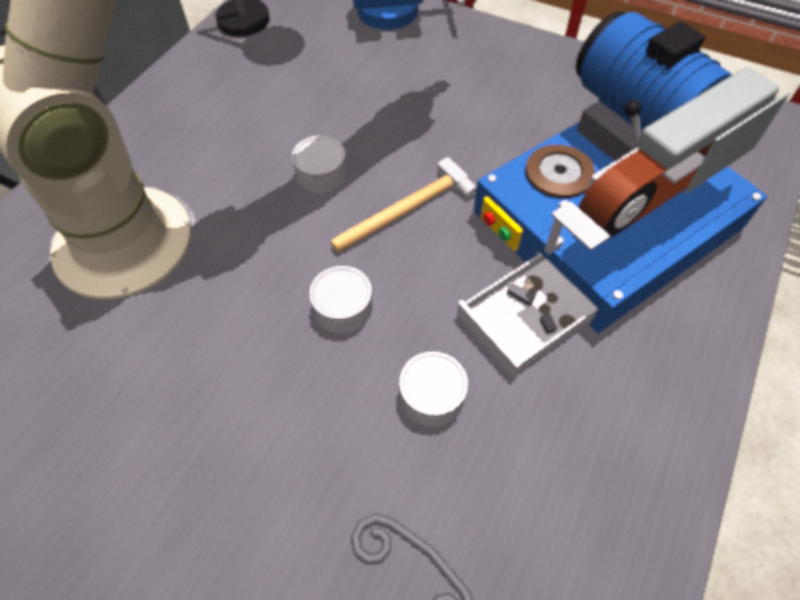

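View pics/top0.png

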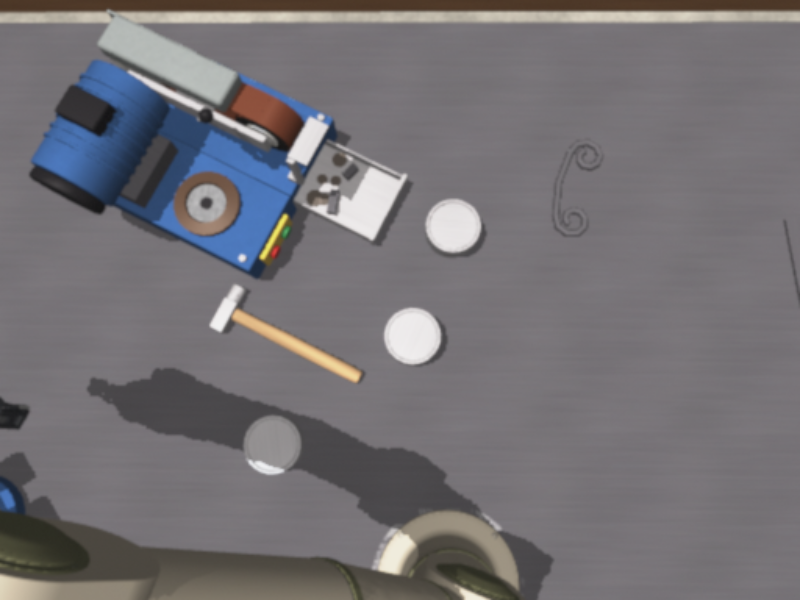

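Top view (800x600): three tins alike at (453,226), (412,335) and (272,445). The robot's right is image right, so the target is (453,226), just before the tray. The lip runs from about (405,178) to (375,240). The hammer is at (290,335), the scroll at (578,188) and the disc at (207,203).

Run:
```python
from h import *
for n in('top','scene'):
    d=load(n); C=cloud(d); 
    z=C[...,2]; f=d['frame'].astype(int)
    near=(np.hypot(C[...,0],C[...,1])>250)&(d['depth']>0)
    # tins: height ~50
    m=((z>44)&(z<56)&near).astype(np.uint8)
    k,l,s,c=cv2.connectedComponentsWithStats(m)
    for i in range(1,k):
        if s[i,4]>150:
            P=C[l==i]; (x,y),r=cv2.minEnclosingCircle(P[:,:2].astype(np.float32)); print(n,'h50',s[i],P.mean(0).round(),round(x),round(y),round(r))
    # pedestal top ~85
    hsv=cv2.cvtColor(d['frame'],cv2.COLOR_BGR2HSV)
    b=((z>80)&(z<90)&near&(abs(hsv[...,0].astype(int)-108)<15)&(hsv[...,1]>120))
    if b.any(): print(n,'ped',cv2.minAreaRect(C[b][:,:2].astype(np.float32)), cv2.boxPoints(cv2.minAreaRect(C[b][:,:2].astype(np.float32))).round())
    # tray: z 4..46, bright
    t=((z>3)&(z<47)&near).astype(np.uint8)
    k,l,s,c=cv2.connectedComponentsWithStats(t)
    for i in range(1,k):
        if s[i,4]>150:
            P=C[l==i][:,:2].astype(np.float32); r=cv2.minAreaRect(P); print(n,'low',s[i],np.round(C[l==i].mean(0)),np.round(r[0]),np.round(r[1]),round(r[2],1),cv2.boxPoints(r).round().tolist())
d=load('top'); cv2.imwrite('pics/top1.png',cv2.resize(d['frame'][80:240,170:400],None,fx=3.4,fy=3.4,interpolation=cv2.INTER_CUBIC))
```

```text
top h50 [273 128  35  34 806] [609. -11.  48.] 609 -10 49
top h50 [247 198  35  35 869] [413.  60.  48.] 413 60 48
top h50 [157 267  36  37 943] [227. 295.  48.] 227 295 48
top ped ((716.4171752929688, 395.5413818359375), (277.560302734375, 309.11956787109375), 63.78501892089844) [[516. 339.]
 [794. 203.]
 [916. 452.]
 [639. 588.]]
top low [ 184   83   77   74 2742] [683. 177.  13.] [675. 180.] [174. 219.] 64.3 [[538.0, 148.0], [736.0, 54.0], [811.0, 211.0], [613.0, 306.0]]
top low [353  90  34  64 642] [ 692. -234.   10.] [ 692. -236.] [ 77. 193.] 74.6 [[589.0, -247.0], [775.0, -299.0], [796.0, -224.0], [609.0, -173.0]]
top low [272 129  36  39 590] [601.  -8.  40.] [604.  -8.] [96. 91.] 41.2 [[538.0, -6.0], [598.0, -74.0], [670.0, -11.0], [610.0, 58.0]]
top low [502 140  10  46 199] [ 588. -627.    6.] [ 573. -622.] [ 26. 130.] 85.3 [[507.0, -630.0], [636.0, -640.0], [638.0, -614.0], [509.0, -603.0]]
top low [ 133  182   99   64 1173] [415. 299.  22.] [393. 290.] [286.  94.] 55.6 [[274.0, 198.0], [351.0, 145.0], [512.0, 381.0], [435.0, 434.0]]
top low [248 199  32  35 478] [408.  6
[... 1379 characters left out ...]
6  191  116 4564] [698. 204.  16.] [789. 277.] [493. 323.] 22.5 [[500.0, 332.0], [623.0, 34.0], [1078.0, 223.0], [955.0, 521.0]]
scene low [ 198  171   40   43 1075] [421.  49.  39.] [415.  55.] [92. 93.] 79.9 [[361.0, 18.0], [453.0, 2.0], [469.0, 93.0], [377.0, 109.0]]
scene low [256 226  40  38 873] [609. -12.  45.] [609. -12.] [86. 85.] 67.2 [[553.0, -35.0], [632.0, -68.0], [665.0, 11.0], [586.0, 44.0]]
scene low [256 252  41  21 277] [624. -49.  25.] [623. -42.] [90. 33.] 23.6 [[575.0, -45.0], [588.0, -76.0], [671.0, -40.0], [658.0, -9.0]]
scene low [224 329  78  55 904] [ 668. -224.   10.] [ 686. -221.] [168.  63.] 9.0 [[598.0, -204.0], [608.0, -265.0], [774.0, -239.0], [764.0, -177.0]]
```

View pics/top1.png

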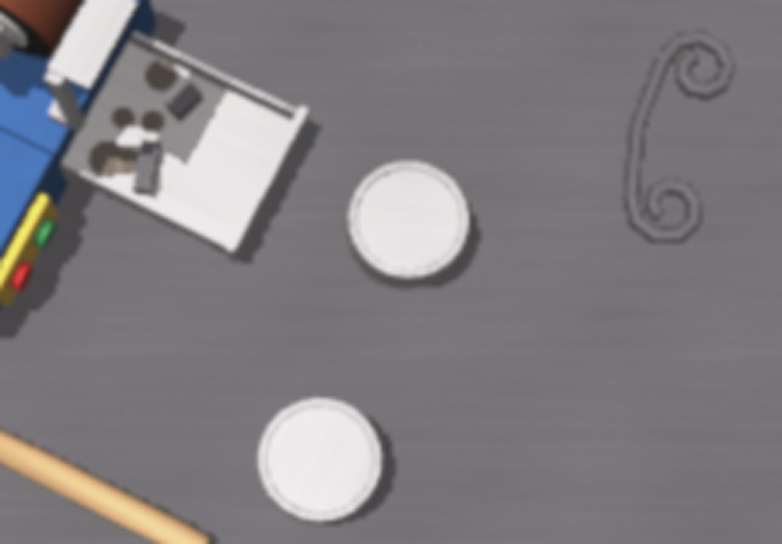

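Crop: the target tin is at (408,218), in front of the lip, which runs (305,110) to (235,250). The look-alike tin is at (320,460), the scroll at (665,140), and the offcuts lie well back at (183,100) and (148,168). In the grinder frame (x axis about 64°, origin about (713,242)) the tin is at about (-273,-18). I'll push it along the grinder's -y, which in world is (0.898,-0.439).

Call:
move_arm(targets="0.5 233 -633 -40 0;0.5 233 -633 -40 0;0.5 233 -633 -40 0;0.5 233 -633 -40 0;0.5 233 -633 -40 0;0.5 233 -633 -40 0;0.5 233 -633 -40 0;0.5 233 -633 -40 0")

```text
time_s: 0.77
position: [411.9, 347.2, 180.6]
orientation: [-0.657, -3.072, 0.0]
wrist_force: [1.2, -0.4, 0.4]
opening: 42.7
finger_force: 0.0
```

Call:
move_arm(targets="0.5 118 -321 -30 0;0.5 118 -321 -30 0;0.5 118 -321 -30 0;0.5 118 -321 -30 0;0.5 118 -321 -30 0;0.5 118 -321 -30 0;0.5 118 -321 -30 0;0.5 118 -321 -30 0")

```text
time_s: 1.43
position: [526.6, 35.5, 151.5]
orientation: [-0.657, -3.072, 0.0]
wrist_force: [0.1, 0.6, 0.1]
opening: 42.7
finger_force: 0.0
```

Call:
move_arm(targets="0.5 0 0 0 0;0.5 0 0 0 0;0.5 0 0 0 0")

```text
time_s: 1.68
position: [526.0, 37.7, 151.5]
orientation: [-0.659, -3.071, -0.0]
wrist_force: [-0.6, 0.2, -0.2]
opening: 43.0
finger_force: 0.0
```

Run:
```python
from h import *
o=ctrl.get_obs(); print(o['position'],o['time_s'])
a=shot('scene');w=shot('wrist');b=shot('top')
cv2.imwrite('pics/a.png',np.hstack([cv2.resize(x['frame'],(400,300)) for x in (a,w)]))
```

```text
[525.99965664  37.70537613 151.46972246] 1.6833
```

View pics/a.png

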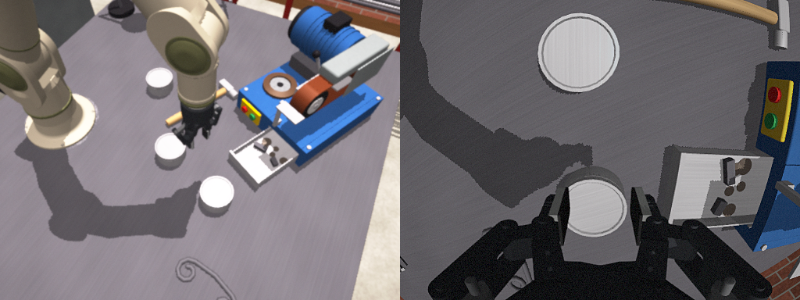

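The wrist view (right half) shows the target tin at (595,205), centred between the fingers, and the tray to its right at (715,185). Next I descend beside the tin and push.

Call:
move_arm(targets="0.5 -3 -6 -40 0;0.5 -3 -6 -80 0;0.5 -3 -6 -115 0;0.5 -3 -6 -135 0;0.5 -3 -6 -135 0;0.5 -3 -6 -135 0")

```text
time_s: 2.33
position: [522.6, 32.7, 16.2]
orientation: [-0.654, -3.071, 0.001]
wrist_force: [-0.6, -0.3, 0.4]
opening: 42.4
finger_force: 0.0
```

Call:
move_arm(targets="0.5 18 -9 0 0;0.5 27 -13 0 0;0.5 36 -18 0 0;0.5 43 -21 0 0;0.5 50 -24 0 0;0.5 57 -28 0 0;0.5 64 -31 0 0;0.5 71 -35 0 0")

```text
time_s: 3.0
position: [589.9, -1.1, 17.5]
orientation: [-0.652, -3.065, -0.0]
wrist_force: [-14.0, 6.5, 19.6]
opening: 42.8
finger_force: 9.5
```

Run:
```python
from h import *
o=ctrl.get_obs(); print(o['position'],o['time_s'],o['wrist_force'],o['opening'])
a=shot('scene');w=shot('wrist');o=ctrl.get_obs(); print(o['wrist_force'])
cv2.imwrite('pics/b.png',np.hstack([cv2.resize(a['frame'][150:300,200:400],(400,300)),cv2.resize(w['frame'][190:384,130:390],(400,300))]))
```

```text
[589.86766798  -1.0941229   17.49664262] 3.0 [-13.99767912   6.50771528  19.55639681] 42.831904261889086
[-6.36733626  2.88669496 13.9665801 ]
```

View pics/b.png

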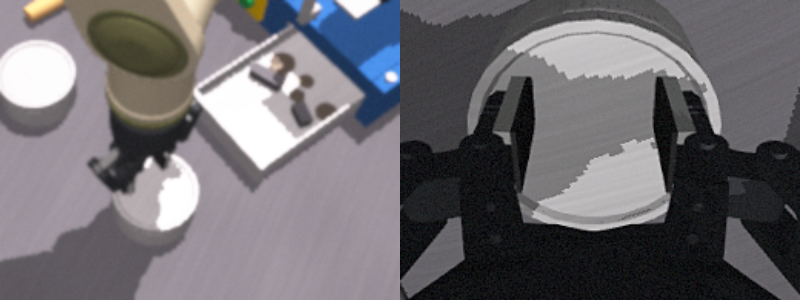

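Run:
```python
from h import *
from scipy.optimize import least_squares
for n in('scene',):
    d=load(n); C=cloud(d); z=C[...,2]; X=C[...,0];Y=C[...,1]
    f=d['frame'].astype(int); g=f.max(2)-f.min(2)
    m=(np.hypot(X-630,Y+20)<90)&(z>15)&(z<75)&(f.mean(2)>105)&(g<25)
    P=C[m]; print(len(P),P.min(0).round(),P.max(0).round())
    for lo,hi in((15,30),(30,42),(42,46),(46,50),(50,54),(54,60),(60,75)):
        q=P[(P[:,2]>lo)&(P[:,2]<hi)]; print(lo,len(q),q.mean(0).round() if len(q) else '',q.min(0).round() if len(q) else '',q.max(0).round() if len(q) else '')
    T=P[(P[:,2]>40)&(P[:,2]<70)]; A=np.c_[T[:,:2],np.ones(len(T))]; print('plane',np.linalg.lstsq(A,T[:,2],rcond=None)[0])
```

```text
1241 [572. -61.  15.] [658.  35.  69.]
15 61 [625. -53.  23.] [588. -61.  15.] [658.  -7.  30.]
30 70 [627. -48.  36.] [575. -61.  30.] [658.  14.  42.]
42 506 [617. -16.  45.] [574. -61.  42.] [657.  30.  46.]
46 548 [620. -19.  47.] [574. -61.  46.] [658.  35.  50.]
50 42 [614. -16.  51.] [572. -61.  50.] [657.  32.  54.]
54 8 [595.  -8.  57.] [583. -37.  54.] [612.  19.  59.]
60 6 [594. -15.  64.] [578. -38.  61.] [611.  26.  69.]
plane [-3.79005074e-03  8.47648202e-04  4.87783356e+01]
```

Run:
```python
from h import *
o=ctrl.get_obs(); p=np.array(o['position']); print(p,o['orientation'])
d=load('scene'); f=192/np.tan(np.radians(float(d['fov_y']))/2)
def pj(d,X):
    c=(np.array(X)-d['xyz'])@att(d); return c[:2]/c[2]*f+[d['cx'],d['cy']]
im=cv2.resize(d['frame'][170:290,200:360],(800,600),interpolation=cv2.INTER_CUBIC)
Rt=R.from_rotvec(o['orientation']).as_matrix()
for s,col in((-1,(0,0,255)),(0,(0,255,0)),(1,(255,0,0))):
    for b in (0,50):
        q=p+Rt@[0,s*21.5,-b]; u=(pj(d,q)-[200,170])*5; cv2.circle(im,tuple(int(v) for v in u),5,col,2)
cv2.imwrite('pics/c.png',im)
w=load('wrist'); print(w['xyz'],w['attitude'],w['fov_y'])
for X in ((610,-13,50),p):
    c=(np.array(X)-w['xyz'])@att(w); th=np.arctan2(np.hypot(*c[:2]),c[2]); fw=192/np.tan(np.radians(float(w['fov_y']))/2)
    print(X,c[:2]/np.hypot(*c[:2])*th*fw+[w['cx'],w['cy']])
```

```text
[592.99646899  -2.63646272  17.54488981] [-6.55600234e-01 -3.06932101e+00 -6.37610912e-04]
[520.12659526  29.23813882 191.15756591] [2.4047714  1.55952549 0.247256  ] 65.70646984690485
(610, -13, 50) [252.45559012 282.67484101]
[592.99646899  -2.63646272  17.54488981] [256.76757008 228.14943409]
```

View pics/c.png

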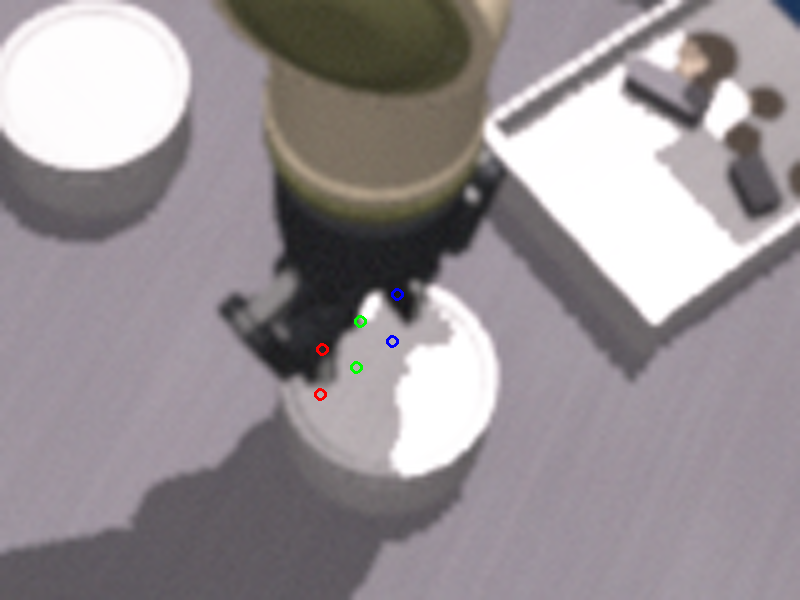

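Run:
```python
from h import *
o=ctrl.get_obs(); print(o['position'],o['wrist_force'],o['moment'],o['opening'],o['finger_force'])
d=load('scene'); C=cloud(d); f=d['frame'].mean(2)
np.set_printoptions(linewidth=200)
print('gray');print(f[225:256:2,248:296:2].astype(int))
print('z');print(C[225:256:2,248:296:2,2].astype(int))
w=load('wrist'); Z=w['depth']; fw=192/np.tan(np.radians(float(w['fov_y']))/2)
v,u=np.mgrid[0:384,0:512]; du=np.stack([u-w['cx'],v-w['cy']],-1); r=np.hypot(du[...,0],du[...,1])+1e-9; th=r/fw
P=np.concatenate([du/r[...,None]*np.tan(th)[...,None],np.ones((384,512,1))],-1)*Z[...,None]@att(w).T+w['xyz']
m=(abs(P[...,2]-49)<4)&(np.hypot(P[...,0]-610,P[...,1]+13)<100)
print(cv2.minEnclosingCircle(P[m][:,:2].astype(np.float32)),P[m].min(0),P[m].max(0))
k=(w['frame'].mean(2)<90)&(Z>0)&(np.hypot(P[...,0]-593,P[...,1]+3)<70)&(P[...,2]>8)&(P[...,2]<60); q=P[k]; print(len(q),np.percentile(q[:,2],[0,5,20,50,80]) if len(q) else '')
```

```text
[592.99646899  -2.63646272  17.54488981] [-6.36733626  2.88669496 13.9665801 ] [0.74445635 1.3929192  0.06752701] 42.80945274371338 6.908287222031504
gray
[[153 151 153 130 122 104  44  34  35  32  35  33  34  34  35  30  30  47  37  73 145 154 154 156]
 [153 155 150 140 139 116  48  38  33  27  29  33  36  46  45  29  29 112 113 213 182 156 156 157]
 [ 98 123 138 138 127  73  40  33  29  31  36  39  64 232 145  32  27  45 104 224 253 236 162 155]
 [ 74 127 140 127  75  44  36  38  40  42  39  41 176 252 181  87  29  52 140 203 224 248 241 163]
 [120 110 125  77  61  41  45  40  44  40  40  39 216 228 178 165  73  78 154 178 227 229 247 242]
 [106  93  56  72  89  51  50  47  40  41  41  82 168 176 179 179 158 159 177 178 172 233 248 253]
 [ 88  57  54  41  85  53  46  44  40  41 117 172 176 177 177 177 176 175 177 174 173 232 254 239]
 [141  69  44  35  37  45  41  38  38  50 159 177 177 176 176 178 176 188 245 233 248 253 255 252]
 [156 137  57  32  31  32  36  36  54  80 166 176 176 176 178 176 183 253 255 255 255 255 255 255]
 [156 156 140  64  31  38  33  33  87  97 172 176 176 
[... 1738 characters left out ...]
-2  -2  -1  50  44  44  46  55  47  48  46  46  45  43  47  46  45  46  46  46  44  44  46]
 [  0   0   0   0  51  45  47  46  44  48  47  46  45  46  43  45  45  47  46  46  45  45  45  44]
 [  0   0  -1  -2  43  50  48  42  46  43  45  45  48  46  46  44  45  46  44  47  45  47  44  45]
 [ -3  -2  -1   0  33  47  46  46  45  46  44  44  45  44  45  45  45  47  43  45  47  44  48  44]
 [ -3  -2   1   0  20  45  48  47  43  45  48  45  43  45  47  44  48  46  44  46  44  43  47  49]]
((609.8060913085938, -10.926543235778809), 48.318992614746094) [561.67519939 -53.42165569  45.00674856] [657.60979765  36.93476514  52.98992944]
2641 [ 8.04574597 10.9369294  19.69902289 34.42104539 47.86799029]
```

The tin has not moved, still at (610,-11), and the fingers look to be resting on its top, although the TCP reads z=17. I'll lift, back off and measure where the fingertips really are.

Call:
move_arm(targets="0.5 0 0 20 0;0.5 0 0 50 0;0.5 -40 20 50 0;0.5 -70 40 50 0;0.5 -70 40 50 0;0.5 -70 40 50 0")

```text
time_s: 3.6
position: [522.8, 37.8, 67.2]
orientation: [-0.653, -3.072, -0.0]
wrist_force: [1.1, -0.4, 0.3]
opening: 42.7
finger_force: 0.0
```

```bash
cat >> h.py <<'E'
def wcloud(w):
    Z=w['depth']; fw=192/np.tan(np.radians(float(w['fov_y']))/2)
    v,u=np.mgrid[0:384,0:512]; du=np.stack([u-w['cx'],v-w['cy']],-1); r=np.hypot(du[...,0],du[...,1])+1e-9; th=r/fw
    return np.concatenate([du/r[...,None]*np.tan(th)[...,None],np.ones((384,512,1))],-1)*Z[...,None]@att(w).T+w['xyz']
E
python3 - <<'E'
from h import *
d=shot('scene'); w=shot('wrist'); o=ctrl.get_obs(); p=np.array(o['position']); print(p,o['wrist_force'])
for n,C,fr in(('s',cloud(d),d),('w',wcloud(w),w)):
    k=(fr['frame'].mean(2)<90)&(fr['depth']>0)&(np.hypot(C[...,0]-p[0],C[...,1]-p[1])<60)&(C[...,2]>12)&(C[...,2]<250)
    q=C[k]; print(n,len(q),np.percentile(q[:,2],[0,1,2,5,20,50]).round())
    for lo in range(50,160,10):
        a=q[(q[:,2]>=lo)&(q[:,2]<lo+10)]
        if len(a)>3: print(lo,len(a),(a.mean(0)-p).round())
cv2.imwrite('pics/d.png',np.hstack([cv2.resize(d['frame'][140:290,180:380],(400,300)),cv2.resize(w['frame'][120:384,80:432],(400,300))]))
E
```

```text
[525.32960406  36.45328747  67.03250109] [0.85912955 0.33314725 0.75983948]
s 883 [106. 111. 115. 123. 152. 186.]
100 7 [ 8. 10. 40.]
110 25 [ 4.  0. 48.]
120 32 [ 6.  3. 57.]
130 25 [ 6.  6. 67.]
140 57 [ -0. -14.  79.]
150 104 [ 1. -6. 87.]
w 31567 [ 12.  22.  32. 109. 152. 174.]
90 6 [ 4. -2. 33.]
100 423 [-5.  1. 39.]
110 708 [-6.  3. 48.]
120 880 [-6.  2. 58.]
130 955 [-4.  2. 68.]
140 1516 [-10.   3.  79.]
150 4758 [-4.  1. 88.]
```

View pics/d.png

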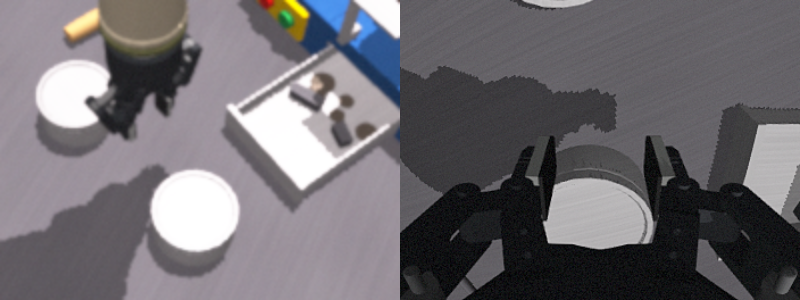

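The view shows the hand clear and the tin undisturbed. Depth from both cameras puts the fingertips about 32 mm above the reported TCP at this opening. I'll check the tips with the fingers shut.

Call:
move_arm(targets="0 0 0 0 0;0 0 0 0 0;0 0 0 0 0;0 0 0 0 0;0 0 0 0 0;0 0 0 0 0;0 0 0 0 0;0 0 0 0 0")

```text
time_s: 4.37
position: [524.3, 36.5, 66.7]
orientation: [-0.658, -3.072, 0.0]
wrist_force: [-0.1, -0.3, 0.4]
opening: 0.1
finger_force: 0.0
```

```bash
cat >> h.py <<'E'
def tips():
    d=shot('scene'); w=shot('wrist'); o=ctrl.get_obs(); p=np.array(o['position']); print(p,o['opening'],o['wrist_force'])
    Rt=R.from_rotvec(o['orientation']).as_matrix()
    for n,C,fr in(('s',cloud(d),d),('w',wcloud(w),w)):
        k=(fr['frame'].mean(2)<90)&(fr['depth']>0)&(np.hypot(C[...,0]-p[0],C[...,1]-p[1])<70)
        q=(C[k]-p)@Rt
        for lo in range(-60,30,10):
            a=q[(q[:,2]>=lo)&(q[:,2]<lo+10)]
            if len(a)>3: print(n,lo,len(a),a.min(0).round(),a.max(0).round())
E
python3 -c "
from h import *
tips()"
```

```text
[524.34318154  36.50901195  66.71997673] -0.03995847357807169 [ 2.64433970e-01 -1.19008846e+00  5.76864351e-04]
s -60 17 [-13. -16. -59.] [ -4.   9. -50.]
s -50 14 [-13. -15. -50.] [ -8.   9. -40.]
w -60 625 [  5. -14. -60.] [ 11.  13. -50.]
w -50 530 [  5. -14. -50.] [ 11.  13. -40.]
w -40 190 [  5. -13. -40.] [ 11.  12. -34.]
w 10 18 [-59. -37.  18.] [-53. -28.  20.]
w 20 75 [-59. -37.  20.] [-52. -26.  30.]
```

Run:
```python
from h import *
o=ctrl.get_obs(); p=np.array(o['position']);Rt=R.from_rotvec(o['orientation']).as_matrix()
for n in('scene','wrist'):
    d=load(n); C=wcloud(d) if n=='wrist' else cloud(d)
    k=(d['frame'].mean(2)<90)&(d['depth']>0)&(np.hypot(C[...,0]-p[0],C[...,1]-p[1])<90)&(C[...,2]>p[2]+30)
    q=(C[k]-p)@Rt
    for lo in range(-140,-30,10):
        a=q[(q[:,2]>=lo)&(q[:,2]<lo+10)]
        if len(a)>3: print(n,lo,len(a),np.percentile(a,1,axis=0).round(),np.percentile(a,99,axis=0).round())
d=load('top'); C=cloud(d)
# refine lip: bright pts z 36..47 near tray
g=np.array([.439,.898]); h=np.array([-.898,.439]); O=np.array([713,242.])
x=(C[...,:2]-O)@g; y=(C[...,:2]-O)@h; z=C[...,2]
m=(x<-100)&(x>-190)&(abs(y)<90)&(z>20)&(z<60)
for n,mm in(('z>36',m&(z>36)),('z20-36',m&(z<=36))): print(n,mm.sum(),np.percentile(x[mm],[2,10,50,90,98]).round(),np.percentile(y[mm],[2,50,98]).round())
q=C[m&(z>36)][:,:2].astype(np.float32); print(cv2.fitLine(q,cv2.DIST_HUBER,0,.01,.01).ravel())
o=(x>-150)&(x<0)&(abs(y)<62)&(z>0)&(z<40)&(d['frame'].max(2)<100)
k,l,s,c=cv2.connectedComponentsWithStats(o.astype(np.uint8))
for i in range(1,k):
    if s[i,4]>8: print('dark',s[i],x[l==i].mean().round(),y[l==i].mean().round(),z[l==i].mean().round(),x[l==i].min().round())
```

```text
scene -140 53 [ -21.  -46. -140.] [   3.  -12. -131.]
scene -130 106 [ -21.  -63. -130.] [   8.   55. -120.]
scene -120 97 [ -19.  -62. -120.] [  -5.   57. -110.]
scene -110 89 [ -19.  -57. -110.] [  -7.   50. -100.]
scene -100 69 [ -19.  -43. -100.] [  7.  43. -90.]
scene -90 96 [-16. -38. -90.] [  9.  35. -80.]
scene -80 32 [-16. -23. -80.] [ -3.  27. -70.]
scene -70 11 [-13. -16. -69.] [ -8.  -1. -61.]
scene -60 17 [-13. -16. -59.] [ -4.   9. -50.]
scene -50 14 [-13. -14. -50.] [ -8.   9. -40.]
wrist -140 156 [  17.  -20. -131.] [  20.   18. -130.]
wrist -130 6510 [   2.  -59. -130.] [  19.   57. -120.]
wrist -120 7953 [  -0.  -59. -120.] [  17.   57. -110.]
wrist -110 6298 [ -10.  -53. -110.] [  17.   51. -100.]
wrist -100 3560 [ -10.  -46. -100.] [ 17.  44. -90.]
wrist -90 4616 [-10. -38. -90.] [ 13.  37. -80.]
wrist -80 1520 [ -9. -31. -80.] [ 13.  30. -71.]
wrist -70 738 [-12. -14. -70.] [ 11.  12. -60.]
wrist -60 625 [  5. -14. -60.] [ 11.  13. -50.]
wrist -50 530 [  5. -14. -50.] [ 11.  13. -40.]
wrist -40 190 [  6. -13. -40.] [ 11.  11. -35.]
z>36 69 [-156. -156. -153. -150. -122.] [-1. 35. 66.]
z20-36 77 [-157. -156. -129. -106. -102.] [-65.  62.  68.]
[ 9.0104133e-01 -4.3373320e-01  6.1571906e+02  1.1934256e+02]
dark [213  95   9  12  67] -24.0 -49.0 8.0 -38.0
dark [219 105  11  11  75] -56.0 -34.0 19.0 -68.0
dark [203 112   7   6  31] -12.0 -1.0 9.0 -23.0
dark [212 113   6   5  30] -36.0 -10.0 8.0 -46.0
dark [196 122  22  15 126] -32.0 31.0 13.0 -68.0
```

Confirmed: the real tips lie 34 mm behind the reported TCP, so I command TCP z = tip z - 34. The lip's inner face is at grinder x ≈ -149.5 and the offcuts start near x = -68. Now I descend properly and push.

Call:
move_arm(targets="0.5 -2 -5 -20 0;0.5 -2 -5 -40 0;0.5 -2 -5 -60 0;0.5 -2 -5 -75 0;0.5 -2 -5 -83 0;0.5 -2 -5 -83 0;0.5 -2 -5 -83 0")

```text
time_s: 5.05
position: [522.2, 31.5, -16.3]
orientation: [-0.657, -3.071, 0.0]
wrist_force: [0.5, -0.7, -0.0]
opening: 42.9
finger_force: 0.0
```

Call:
move_arm(targets="0.5 15 -7 0 0;0.5 25 -12 0 0;0.5 32 -16 0 0;0.5 38 -19 0 0;0.5 44 -22 0 0;0.5 50 -25 0 0;0.5 56 -28 0 0;0.5 62 -31 0 0")

```text
time_s: 5.72
position: [583.0, 0.9, -16.1]
orientation: [-0.656, -3.07, 0.0]
wrist_force: [-6.1, 3.0, 6.1]
opening: 42.7
finger_force: 3.5
```

```bash
cat >> h.py <<'E'
def tin():
    d=shot('scene'); C=cloud(d); f=d['frame'].astype(int); z=C[...,2]
    m=(C[...,0]>500)&(C[...,1]<60)&(C[...,1]>-170)&(z>40)&(z<60)&(f.mean(2)>120)
    m=(C[...,0]>500)&((C[...,:2]-[713,242.])@[.439,.898]<-175)&(C[...,1]>-170)&(z>40)&(z<60)&(f.mean(2)>110)
    k,l,s,c=cv2.connectedComponentsWithStats(m.astype(np.uint8)); i=1+s[1:,4].argmax(); P=C[l==i]
    (x,y),r=cv2.minEnclosingCircle(P[:,:2].astype(np.float32)); v=np.array([x-713,y-242])
    A=np.c_[P[:,:2],np.ones(len(P))]
    o=ctrl.get_obs(); t=np.array(o['position'])[:2]-[713,242]
    print('tin',x,y,r,'grinder',v@[.439,.898],v@[-.898,.439],'slope',np.linalg.lstsq(A,P[:,2],rcond=None)[0][:2],'tcp g',t@[.439,.898],t@[-.898,.439],o['position'],o['wrist_force'],o['time_s'])
E
python3 -c "
from h import *
tin()"
```

```text
tin 631.7261352539062 -22.464561462402344 50.09208679199219 grinder -273.16840281677247 -43.11601194000244 slope [-0.00036042  0.00495247] tcp g -273.5040348321228 8.846282233635351 [ 5.84875658e+02  6.52016728e-02 -1.60230418e+01] [ 0.25978856 -0.15205066  0.29165247] 5.7667
```

Call:
move_arm(targets="0.5 6 -3 0 0;0.5 12 -6 0 0;0.5 19 -9 0 0;0.5 26 -13 0 0;0.5 33 -16 0 0;0.5 40 -19 0 0;0.5 46 -22 0 0;0.5 52 -25 0 0")

```text
time_s: 6.43
position: [636.8, -24.7, -16.3]
orientation: [-0.658, -3.072, -0.0]
wrist_force: [-4.5, 2.5, 4.1]
opening: 42.7
finger_force: 2.9
```

Call:
move_arm(targets="0.5 6 -3 0 0;0.5 12 -6 0 0;0.5 18 -9 0 0;0.5 24 -12 0 0;0.5 29 -14 0 0;0.5 33 -16 0 0;0.5 35 -17 0 0;0.5 35 -17 0 0")

```text
time_s: 7.1
position: [672.2, -41.9, -16.3]
orientation: [0.658, 3.071, 0.0]
wrist_force: [-0.9, 0.2, 1.0]
opening: 42.5
finger_force: 0.5
```

```bash
python3 -c "
from h import *
tin()"
```

```text
tin 721.627197265625 -67.1120376586914 48.26449966430664 grinder -273.7952702178955 -143.44740767669677 slope [ 0.00228369 -0.00446076] tcp g -272.8508033194521 -87.964792418515 [672.1751592  -41.8849646  -16.34328955] [ 0.76132076  0.38083449 -0.22352375] 7.15
```

Call:
move_arm(targets="0.5 -18 9 0 0;0.5 -36 18 0 0;0 -36 18 40 0;0 -36 18 80 7;0 -36 18 110 14;0 -30 50 110 21;0 -24 85 110 28;0 -18 120 110 35")

```text
time_s: 7.82
position: [654.9, 78.5, 95.1]
orientation: [-0.301, 3.123, -0.001]
wrist_force: [0.3, 0.7, -0.1]
opening: -0.1
finger_force: 0.0
```

Call:
move_arm(targets="0 0 15 0 7;0 4 30 0 14;0 4 51 0 21;0 4 51 0 28;0 4 51 0 35;0 4 51 0 42;0 4 51 0 49;0 4 51 0 53")

```text
time_s: 8.48
position: [658.1, 129.2, 93.6]
orientation: [-1.668, 2.66, -0.001]
wrist_force: [0.2, -0.7, 0.0]
opening: 0.1
finger_force: 0.0
```

```bash
python3 -c "
from h import *
tin(); o=ctrl.get_obs(); print(o['joints'][6],R.from_rotvec(o['orientation']).as_matrix()[:2,0])
w=shot('wrist'); d=load('scene')
C=wcloud(w); x=(C[...,:2]-[713,242])@[.439,.898]; y=(C[...,:2]-[713,242])@[-.898,.439]; z=C[...,2]
for a,b in((36,46),(25,35),(4,14)):
  m=(x<-100)&(x>-190)&(abs(y)<90)&(z>a)&(z<b)&(w['frame'].mean(2)>100); print(a,m.sum(),np.percentile(x[m],[2,10,50,90,98]).round(1),np.percentile(y[m],[2,50,98]).round(1))
cv2.imwrite('pics/e.png',np.hstack([cv2.resize(d['frame'],(400,300)),cv2.resize(w['frame'],(400,300))]))
"
```

```text
tin 721.614990234375 -66.85419464111328 48.46968460083008 grinder -273.5690860748291 -143.32325267791748 slope [ 3.23162074e-03 -7.73833365e-05] tcp g -125.56986524757531 -0.2501856481269779 [658.05141586 129.02958039  93.50719279] [-0.12300725  0.01259589 -0.86742022] 8.5333
2.01886881698563 [-0.43370219 -0.90105598]
36 1491 [-156.5 -155.8 -153.1 -150.1 -149.4] [-65.    0.4  64.6]
25 371 [-146.9 -142.8 -124.5 -105.1 -101.1] [-65.5 -62.3  63.9]
4 5530 [-139.9 -136.8 -121.  -104.4 -100.8] [-60.6  -1.7  58.8]
```

View pics/e.png

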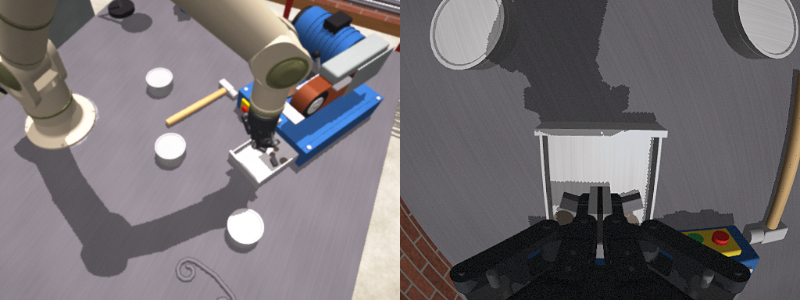

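The wrist view (right half) shows the shut fingers over the pan, with the lip along row 130 (x 537–665). The moved tin at (465,30) is clear of the path. Now I descend behind the lip and draw.

Call:
move_arm(targets="0 0 0 -35 0;0 0 0 -65 0;0 0 0 -90 0;0 0 0 -105 0;0 0 0 -110 0;0 0 0 -110 0;0 -3 -6 -110 0;0 -5 -11 -110 0")

```text
time_s: 9.25
position: [653.0, 118.5, -14.8]
orientation: [-1.66, 2.665, -0.001]
wrist_force: [-0.1, -0.7, -0.9]
opening: 0.1
finger_force: 0.0
```

Call:
move_arm(targets="0 -2 -4 0 0;0 -4 -8 0 0;0 -7 -14 0 0;0 -10 -21 0 0;0 -13 -28 0 0;0 -17 -35 0 0;0 -20 -41 0 0;0 -22 -46 0 0")

```text
time_s: 9.92
position: [629.7, 71.2, -16.3]
orientation: [1.66, -2.667, 0.0]
wrist_force: [-0.2, 2.9, 1.6]
opening: 0.0
finger_force: 1.4
```

```bash
cat >> h.py <<'E'
def tray():
    o=ctrl.get_obs(); t=np.array(o['position'])[:2]-[713,242]
    print('tcp g',t@[.439,.898],t@[-.898,.439],o['position'],o['wrist_force'],o['time_s'])
    for n in('scene','top','wrist'):
        w=shot(n); C=wcloud(w) if n=='wrist' else cloud(w); x=(C[...,:2]-[713,242])@[.439,.898]; y=(C[...,:2]-[713,242])@[-.898,.439]; z=C[...,2]
        m=(x<-130)&(x>-320)&(abs(y)<66)&(abs(y)>25)&(z>36)&(z<46)&(w['frame'].mean(2)>100)
        if m.sum()>5: print(n,'lip',m.sum(),np.percentile(x[m],[5,50,95]).round(1))
E
python3 -c "
from h import *
tray()"
```

```text
tcp g -189.94292968400563 -0.13940335271727666 [629.66732199  71.22061911 -16.32706005] [-0.19773651  2.9092084   1.57691195] 9.9167
scene lip 123 [-211.  -208.2 -203.5]
top lip 38 [-208.4 -204.7 -162.1]
wrist lip 2181 [-210.  -206.9 -203.5]
```

The tray follows the finger. Continuing to the stop.

Call:
move_arm(targets="0 -2 -5 0 0;0 -5 -10 0 0;0 -8 -16 0 0;0 -11 -22 0 0;0 -14 -28 0 0;0 -17 -34 0 0;0 -20 -40 0 0;0 -22 -45 0 0")

```text
time_s: 10.73
position: [607.4, 26.6, -16.4]
orientation: [1.66, -2.666, -0.0]
wrist_force: [-1.0, 3.2, -0.8]
opening: 0.1
finger_force: 1.5
```

Call:
move_arm(targets="0 -2 -5 0 0;0 -5 -10 0 0;0 -8 -16 0 0;0 -10 -21 0 0;0 -12 -25 0 0;0 -14 -29 0 0;0 -16 -32 0 0;0 -17 -34 0 0")

```text
time_s: 11.4
position: [592.3, -5.3, -16.2]
orientation: [-1.66, 2.663, 0.001]
wrist_force: [4.0, 11.7, -6.4]
opening: -0.3
finger_force: 5.9
```

```bash
python3 -c "
from h import *
tray()"
```

```text
tcp g -275.076736150946 -0.18953556425604187 [592.30590844  -5.31851888 -16.15638885] [ 3.95320714 11.7007825  -6.36255828] 11.4
scene lip 128 [-296.1 -292.7 -289. ]
top lip 46 [-292.3 -288.7 -158.2]
wrist lip 2184 [-293.8 -290.5 -287.2]
```

Force rose to 12 N with the front at about -294, so the tray is at its stop. Backing off and lifting clear.

Call:
move_arm(targets="0 2 5 0 0;0 5 11 0 0;0 5 11 20 0;0 5 11 55 0;0 5 11 95 0;0 5 11 135 0;0 5 11 165 0;0 5 11 165 0")

```text
time_s: 12.22
position: [599.4, 4.9, 155.0]
orientation: [-1.656, 2.661, -0.007]
wrist_force: [0.5, 0.4, 0.4]
opening: 0.1
finger_force: 0.0
```

Call:
move_arm(targets="0 -40 -20 40 0;0 -80 -40 40 0;0 -115 -60 40 0;0 -115 -60 40 0;0 -115 -60 40 0;0 -115 -60 40 0")

```text
time_s: 12.72
position: [481.0, -56.4, 189.1]
orientation: [1.658, -2.668, 0.002]
wrist_force: [0.2, 0.5, -0.0]
opening: 0.1
finger_force: 0.0
```

```bash
python3 -c "
from h import *
tin(); tray()
cv2.imwrite('pics/f.png',cv2.resize(load('scene')['frame'],(800,600)))"
```

```text
tin 721.8713989257812 -66.65650939941406 48.30401611328125 grinder -273.27900131225584 -143.46672386169433 slope [0.00032207 0.00017049] tcp g -368.63843028077434 76.77250424196795 [482.02391622 -55.59457628 188.98894494] [0.48171069 1.31573437 0.46320987] 12.7667
tcp g -368.63843028077434 76.77250424196795 [482.02391622 -55.59457628 188.98894494] [0.48171069 1.31573437 0.46320987] 12.7667
scene lip 125 [-295.9 -292.4 -288.5]
top lip 84 [-293.6 -289.7 -171.9]
wrist lip 338 [-294.1 -290.9 -287.4]
```

View pics/f.png

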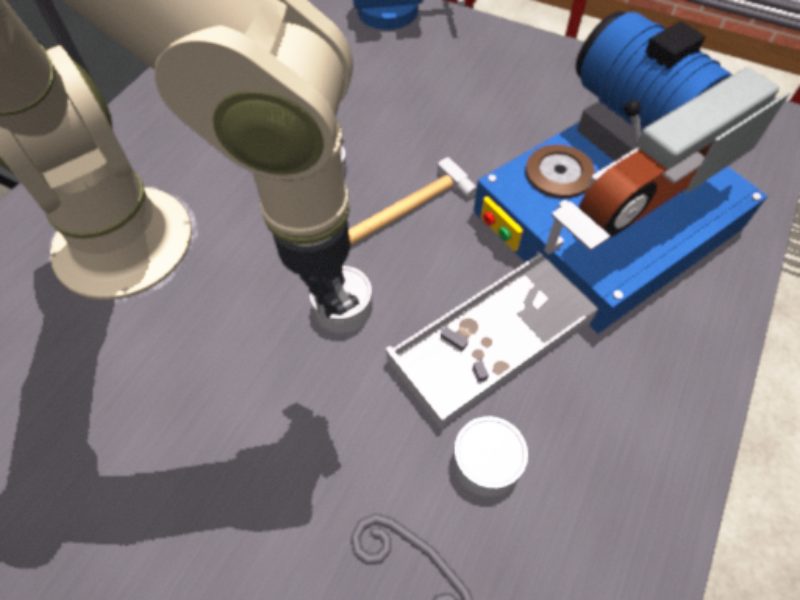

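The tray is fully out, with its front corner near (440,420). Both offcuts lie in it at (455,338) and (481,370), and the tin stands clear at (490,455). The hammer, scroll and disc are unmoved and the hand is high and clear.

```bash
python3 -c "
from h import *
print(ctrl.get_obs()['joint_velocities'].round(3)); print(ctrl.hand_in())"
```

```text
[-0.002  0.003  0.001  0.005 -0.001 -0.     0.002]
the job is handed in; nothing more can be done
None
```

I've handed the job in, with no verdict returned: the tray is out at its stop with both offcuts in it, the tin stands upright clear of its path, the hammer, scroll and flap disc are where they lay, and the hand is clear.

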